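Get the bearing out from behind the tall parts for checking

TASK

Move the three tall parts (capacitor, transformer, contactor) out of the black parts tray and stand them in the grey side tray; only then fetch the bearing from behind them and lay it flat in the middle of the round platform of the bearing checker. After that put each of the three tall parts back, upright, on the very spot in the parts tray where it stood at the start. Set everything down gently rather than dropping it, knock nothing over, and leave the nut and the fuse in the parts tray where they lie.

Things in the scene. Friction and masses are not known exactly. Their poses are not given: they have to be found in the camera images.
- bearing: Ball bearing lying flat in the parts tray behind the three tall parts: steel ring with dark seal, 52 mm outer diameter, 18 mm high, 25 mm bore, 0.15 kg. Origin: centre of its underside; z up along its axis.
- capacitor: Motor capacitor, one of the three tall parts: upright round aluminium can, 45 mm diameter, 95 mm high, with a black disc and two small brass tabs on top (106 mm in all), about 0.2 kg. Origin: centre of its underside; z up.
- transformer: Small transformer, one of the three tall parts: upright dark steel block with copper winding, 48 mm along its x, 44 mm along its y, 94 mm high, about 0.45 kg. Origin: centre of its underside; z up.
- contactor: Contactor, one of the three tall parts: plastic switch block, lower 45 mm grey and 48 mm along x, upper 47 mm white and 40 mm along x, 44 mm along y throughout, 92 mm high, six screws on top, about 0.3 kg. Origin: centre of its underside; z up.
- parts_tray: Black open tray, fixed, 200 mm along its x (depth), 280 mm along its y, rim 25 mm high, walls and floor 5 mm thick. The three tall parts stand in it side by side in a row along y, about 70 mm apart and 20 mm in front (-x, towards the robot) of its middle, each turned nearly as the tray, in any order; the bearing lies about 56 mm behind the row (+x). Origin: centre of its underside; x points away from the robot.
- side_tray: Grey open tray, fixed, empty: the side area for the three tall parts. 270 mm along its x, 130 mm along its y, rim 15 mm high, walls and floor 5 mm thick; left or right of the parts tray. Three parts fit in a row along x, 75 mm apart. Origin: centre of its underside; x points roughly away from the robot.
- checker: Bearing checker, fixed: white instrument block 130 x 130 mm with a round flat steel platform of 90 mm diameter in the middle of its top; platform surface 42 mm above the table. On the other side of the parts tray from the side tray. Origin: centre of the block's underside.
- nut: Bystander: steel hexagon nut, 22 mm wide, 14 mm high, in a back corner of the parts tray. Origin: centre of its underside.
- fuse: Bystander: white ceramic fuse with brass caps, 32 mm long along its x, 14 mm thick, lying in the other back corner of the parts tray. Origin: centre of its underside.
There are look-alikes about, which are no part of the job. Several things have the shape of the bearing; the one meant has the colours described above.

How it is judged (in metres and radians):
On the way, in this order (a step that is already met when the one before it is completed fails the run):
1. all three tall parts stand released in the side tray, the bearing still in its place (within 40 mm) (x of capacitor in the frame of side_tray between -0.125 and 0.125 m and y of capacitor in the frame of side_tray between -0.055 and 0.055 m and z of each of capacitor, transformer, contactor in the frame of side_tray below 0.01 m and angle between each of capacitor, transformer, contactor's own z axis and vertical below 0.1 rad and linear speed of each of capacitor, transformer, contactor below 0.03 m/s and contact force between the fingers and capacitor below 0.05 N and x of transformer in the frame of side_tray between -0.125 and 0.125 m and y of transformer in the frame of side_tray between -0.055 and 0.055 m and contact force between the fingers and transformer below 0.05 N and x of contactor in the frame of side_tray between -0.125 and 0.125 m and y of contactor in the frame of side_tray between -0.055 and 0.055 m and contact force between the fingers and contactor below 0.05 N and distance of bearing from where it was at the start of the episode below 0.04 m), for 0.2 s.
2. the bearing lies released on the checker's platform, within 15 mm of its centre, while the three tall parts still stand in the side tray (horizontal distance between bearing and checker below 0.015 m and z of bearing in the frame of checker between 0.038 and 0.046 m and linear speed of each of bearing, capacitor, transformer, contactor below 0.03 m/s and contact force between the fingers and bearing below 0.05 N and x of capacitor in the frame of side_tray between -0.125 and 0.125 m and y of capacitor in the frame of side_tray between -0.055 and 0.055 m and z of each of capacitor, transformer, contactor in the frame of side_tray below 0.01 m and angle between each of capacitor, transformer, contactor's own z axis and vertical below 0.1 rad and contact force between the fingers and capacitor below 0.05 N and x of transformer in the frame of side_tray between -0.125 and 0.125 m and y of transformer in the frame of side_tray between -0.055 and 0.055 m and contact force between the fingers and transformer below 0.05 N and x of contactor in the frame of side_tray between -0.125 and 0.125 m and y of contactor in the frame of side_tray between -0.055 and 0.055 m and contact force between the fingers and contactor below 0.05 N), for 0.2 s.
At the end, for the whole second after the job is handed in: The bearing lies flat on the checker's platform within 15 mm of its centre; the capacitor, transformer and contactor each stand upright within 15 mm of where they stood at the start; all are released and at rest; the nut and the fuse are within 30 mm of where they lay (horizontal distance between bearing and checker below 0.015 m and z of bearing in the frame of checker between 0.038 and 0.046 m and linear speed of each of bearing, capacitor, transformer, contactor below 0.03 m/s and contact force between the fingers and bearing below 0.05 N and distance of each of capacitor, transformer, contactor from where it was at the start of the episode below 0.015 m and angle between each of capacitor, transformer, contactor, bearing's own z axis and vertical below 0.1 rad and contact force between the fingers and capacitor below 0.05 N and contact force between the fingers and transformer below 0.05 N and contact force between the fingers and contactor below 0.05 N and distance of each of nut, fuse from where it was at the start of the episode below 0.03 m); the robot touches nothing.
It fails at once if a tall part is tipped over (more than 0.6 rad) (angle between any of capacitor, transformer, contactor's own z axis and vertical above 0.6 rad).
It fails at once if the bearing or a tall part is dropped (moves faster than 0.7 m/s while not held) ((contact force between the fingers and capacitor below 0.01 N and linear speed of capacitor above 0.7 m/s) or (contact force between the fingers and transformer below 0.01 N and linear speed of transformer above 0.7 m/s) or (contact force between the fingers and contactor below 0.01 N and linear speed of contactor above 0.7 m/s) or (contact force between the fingers and bearing below 0.01 N and linear speed of bearing above 0.7 m/s)).
It fails at once if the nut or the fuse is moved by more than 30 mm (distance of any of nut, fuse from where it was at the start of the episode above 0.03 m).
It also fails if it takes over 144 s, if anything falls off the work surface, if the arm or the gripper's body presses on something with over 40 N, if the wrist force passes 120 N, or if a joint passes its speed limit or range.

ROBOT

A 6-joint arm with a two-finger parallel gripper is mounted at the origin on the work surface. World frame = base frame: x ahead of the robot, y to its left, z up, the work surface at z = 0. Lengths are in mm, angles in rad, forces in N, time in s.
With the tool pointing down it reaches from about 300 to 750 mm from the base axis. Payload 8.5 kg.
Tool frame: the origin (TCP) lies at the very end of the fingers, on their centre line; the grasp point (between the pads) lies env.hold_point_z behind it (env.hold_point_z is the distance from the TCP to the grasp point, in mm); z points along the fingers, y is the line along which they close (so a half turn about z gives the same grasp; the last joint's range is limited). The gripper opens to 88 mm and grips with 3 to 60 N. Pads are 18 mm wide; open, the fingers measure 123 mm over their backs; the gripper's body (75 mm by 187 mm) begins 45 mm behind the grasp point.
Start: joints at [0.977, 0.381, 1.297, -0, 1.464, -0.215], TCP at [203.383, 510.995, 238.748] pointing down, gripper open.
Joint ranges: [-3.11, 3.11], [-0.89, 2.33], [0.22, 2.48], [-1.42, 4.56], [0.17, 2.85], [-2.88, 2.88]. Speed limits (rad/s): [2.39, 2.39, 3.14, 3.14, 3.14, 3.14].

INTERFACE

Orientations are given as a unit quaternion [x, y, z, w].
In Python, from bench import env gives the robot as it stands.
- The arm moves only by the tool jog_arm, never from a script. Its argument "targets" is one flat list of numbers, 7 for each row, row after row: the shift along the tool's x, y, z in m, then the turn, a rotation vector about the tool's x, y, z in rad, then the opening, from 0 (shut) to 1 (fully open). In form: [tx, ty, tz, wx, wy, wz, claw, tx, ty, tz, wx, wy, wz, claw, ...]. A call has exactly 8 rows; each row shifts and turns the commanded pose from where the row before left it, along the tool's axes as they then stand; what a row does not reach is not made up. A row lasts 1/12 s, in which the tool goes at most 41.7 mm and 7.16 degrees, less where a joint would pass 70% of its speed; a pose out of reach is approached as far as the arm can. A call is refused whole if a number of a shift passes 0.0417 or a number of a turn 0.125, either way. A call with a gripper value outside its range is refused whole. The fingers move at their own pace and stop on an object; "newtons" is the grip in N (left out, the last holds). Time passes only in rows, so rows that do not move let the fingers close, or fill a call up. It gives the time, the measured TCP pose, the force, the opening and the grip force at its end, in the units of the state.
- env.get_state(): the state, without advancing time (a new reading comes with each control period).
- env.read_camera(name): name is "scene" or "top" or "wrist"; returns a dict with "pixels" (480x640x3 uint8, red, green, blue), "fx", "fy", "cx", "cy" (pixels), "origin" and "rotation" of the camera in the world; the wrist camera has in their place "tool_from_camera" (4x4, takes a point from camera to tool coordinates, whose origin is the TCP and whose axes are the flange's). Camera axes: x right, y down, z forward; pixel columns grow to the right and rows downward; lengths in mm; the calibration is good to about 2 mm. A picture is of the moment at which its call begins: read the wrist's pose just before it. There is no depth.
- env.job_done(): hands the job in; it is judged then, once.
The state is a dict: "clock": time; "joint_positions": joint angles; "joint_vel": joint speeds; "tau": joint torques, N m; "tool_pos": TCP position; "tcp_rot": TCP orientation; "ft_force": force on the tool from outside, world axes, zero at the start; "ft_torque": the same for the moment, N m; "finger_gap": opening from 0.0 (shut) to 1.0 (fully open); "grip_force": force on a finger pad.
Only numpy, scipy, OpenCV 4.12 (cv2) and the standard library are available. Lean on these libraries where they do the work, as an engineer would, in place of code of your own. Each camera call takes 0.05 s, during which the arm holds its last target. There are 200 camera calls.

## Working session

There is one attempt and no reset: what is moved stays moved. The work goes in short steps, Python scripts to look and compute and a tool call to move; the robot and the scene stay as the last step left them, time stands still between calls to the robot, and variables do not carry over. Pictures are saved under pics/ and viewed, at most 14 in all, crops included, and the job is handed in when it is done.

Besides the shell and the picture viewer there is one more tool, called after "Request:" as name(argument=value, ...), one argument or row to a line, values as JSON. jog_arm: Moves the arm, as the interface text tells. Its arguments: {"type":"object","properties":{"targets":{"type":"array","items":{"type":"number"}},"newtons":{"type":"number"}},"required":["targets"]}

```bash
ls; mkdir -p pics
cat > h.py <<'E'
import numpy as np, cv2
from bench import env
from scipy.spatial.transform import Rotation as R
def save(c,fn): cv2.imwrite(fn,cv2.cvtColor(c["pixels"],cv2.COLOR_RGB2BGR))
def ray(c,uv,z):
    d=np.array([(uv[0]-c["cx"])/c["fx"],(uv[1]-c["cy"])/c["fy"],1.]); o=np.array(c["origin"],float)
    d=np.array(c["rotation"]).reshape(3,3)@d; return o+d*(z-o[2])/d[2]
def proj(c,p):
    q=np.array(c["rotation"]).reshape(3,3).T@(np.array(p,float)-np.array(c["origin"])); return q[0]/q[2]*c["fx"]+c["cx"],q[1]/q[2]*c["fy"]+c["cy"]
def wristcam():
    s=env.get_state(); c=env.read_camera("wrist"); T=np.array(c["tool_from_camera"]).reshape(4,4)
    Rt=R.from_quat(s["tcp_rot"]).as_matrix()
    c["rotation"]=Rt@T[:3,:3]; c["origin"]=Rt@T[:3,3]+np.array(s["tool_pos"]); return c
E
python3 - <<'E'
from h import *
s=env.get_state(); print(s, env.hold_point_z)
print(R.from_quat(s["tcp_rot"]).as_matrix().round(3))
for n in("top","scene"):
    c=env.read_camera(n); save(c,f"pics/{n}0.png"); print(n,c["origin"],np.array(c["rotation"]).round(3).tolist(),c["fx"],c["cx"],c["cy"])
E
```

```text
pics
{'clock': 0.0, 'joint_positions': array([ 9.76670970e-01,  3.81187047e-01,  1.29822562e+00,  2.37211392e-07,
        1.46362721e+00, -2.15303127e-01]), 'joint_vel': array([ 0.00026687,  0.0007312 , -0.00189259,  0.00106959, -0.00056691,
        0.00040566]), 'tau': array([ 4.09280528e-04, -4.37923515e+01, -2.24556041e+01,  7.13487645e-02,
        3.52566945e-02, -1.37526335e-04]), 'tool_pos': array([203.2495038 , 510.76898019, 238.15444016]), 'tcp_rot': array([ 1.88280538e-01,  9.82115021e-01, -6.65106315e-04, -2.85034079e-04]), 'ft_force': array([-0.25850486, -0.66116335,  0.44450093]), 'ft_torque': array([-0.0146005, -0.032335 ,  0.0327453]), 'grip_force': 0.0, 'finger_gap': 1.0015040505746144} 18.700000000000003
[[-0.929  0.37  -0.001]
 [ 0.37   0.929 -0.001]
 [ 0.    -0.001 -1.   ]]
top [ 394.33891952   -5.76823795 1220.10434076] [-0.699, 0.712, -0.044, 0.052] 554.9484501441106 319.58047296977554 239.15217243607302
scene [1163.40798798  208.64395637  546.95222988] [0.522, 0.725, -0.367, -0.257] 471.4830613998919 316.2150830648062 236.9938531229783
```

```bash
sed -i 's/np.array(c\["rotation"\]).reshape(3,3)/RM(c)/g' h.py
cat >> h.py <<'E'
def RM(c):
    r=np.array(c["rotation"]); return R.from_quat(r).as_matrix() if r.size==4 else r
E
python3 -c "
import cv2
i=cv2.imread('pics/top0.png'); print(i.shape)"
```

```text
(480, 640, 3)
```

View pics/top0.png

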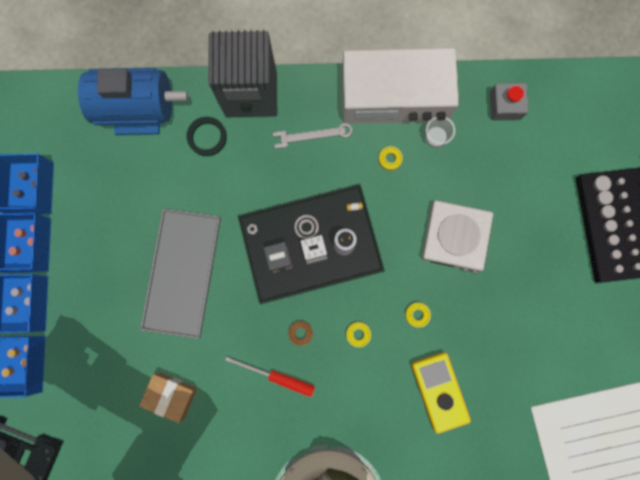

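View pics/scene0.png

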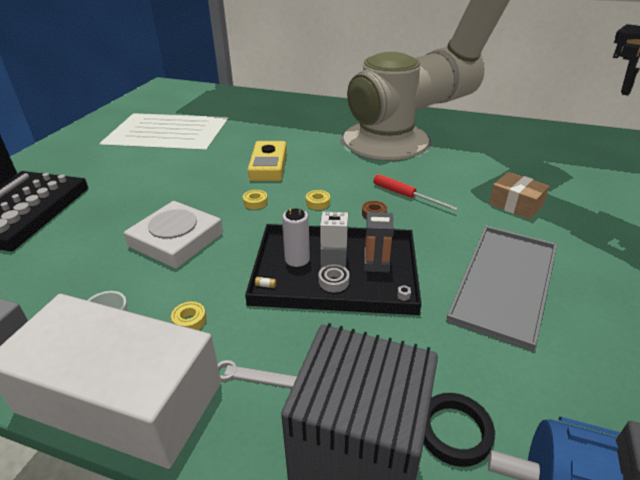

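```bash
cat > m1.py <<'E'
from h import *
c=env.read_camera("top"); im=c["pixels"]; hsv=cv2.cvtColor(im,cv2.COLOR_RGB2HSV)
def blob(mask,near):
    mask=cv2.morphologyEx(mask.astype(np.uint8),cv2.MORPH_CLOSE,np.ones((3,3)))
    cs,_=cv2.findContours(mask,cv2.RETR_EXTERNAL,cv2.CHAIN_APPROX_NONE)
    k=[q for q in cs if cv2.pointPolygonTest(q,near,False)>=0]
    return max(k,key=cv2.contourArea)
H,S,V=[hsv[...,i].astype(int) for i in range(3)]
def rect(name,cn,z):
    P=np.array([ray(c,p[0],z)[:2] for p in cn],np.float32); (x,y),(w,h),a=cv2.minAreaRect(P)
    print(name,"cen",round(x,1),round(y,1),"size",round(w,1),round(h,1),"ang",round(a,2))
rect("side",blob((S<60)&(V>60),(180.,270.)),15)
rect("parts",blob(V<60,(260.,285.)),25)
rect("checker",blob((S<60)&(V>100),(459.,235.)),42)
for n,uv,z in [("transf",(277,254),99),("contactor",(313.5,245),97),("cap",(345,238),103),("bearing",(306.5,226.5),23),("platform",(459.5,235),42)]: print(n,ray(c,uv,z).round(1))
i=cv2.cvtColor(im,cv2.COLOR_RGB2BGR)
cv2.imwrite("pics/topc.png",cv2.resize(i[180:305,230:500],None,fx=2.9,fy=2.9,interpolation=cv2.INTER_CUBIC))
E
python3 m1.py
```

```text
side cen 491.7 312.1 size 133.2 270.9 ang 80.68
parts cen 549.9 27.8 size 195.2 273.3 ang 13.91
checker cen 555.5 -288.1 size 134.6 139.9 ang 76.26
transf [518.1  93.4  99. ]
contactor [535.4  19.   97. ]
cap [547.7 -45.4 103. ]
bearing [585.7  35.2  23. ]
platform [ 557.8 -292.3   42. ]
```

View pics/topc.png

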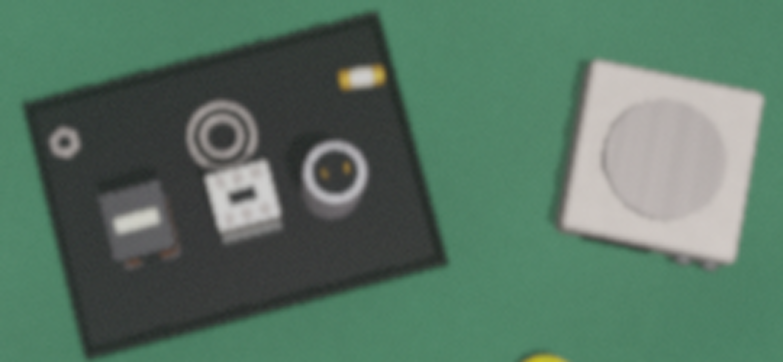

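The top view shows the side tray at (180,272), the parts tray at (311,243) and the checker at (459,235). In the parts tray, from the left, are the transformer (276,254), contactor (313,246) and capacitor (345,239), with the bearing at (306,227). I'll turn the tool to the tray's yaw and go above the row.

Request:
jog_arm(
  targets=[0,0,0,0,0,0.1186,1,0,0,0,0,0,0.1186,1,0,0,0,0,0,0.1186,1,0,0,0,0,0,0.1186,1,0,0,0,0,0,0.1186,1,0,0,0,0,0,0.1186,1,0,0,0,0,0,0.1186,1,0,0,0,0,0,0.1186,1],
)

```text
clock: 0.82
tool_pos: [203.3, 510.9, 238.5]
tcp_rot: [0.618, 0.786, -0.0, 0.0]
ft_force: [0.4, 0.2, 0.9]
finger_gap: 1.001
grip_force: 0.0
```

Request:
jog_arm(
  targets=[-0.0343,0.0122,0,0,0,0,1,-0.0343,0.0122,0,0,0,0,1,-0.0343,0.0122,0,0,0,0,1,-0.0343,0.0122,0,0,0,0,1,-0.0343,0.0122,0,0,0,0,1,-0.0343,0.0122,0,0,0,0,1,-0.0343,0.0122,0,0,0,0,1,-0.0343,0.0122,0,0,0,0,1],
)

```text
clock: 1.48
tool_pos: [364.7, 266.5, 238.7]
tcp_rot: [0.616, 0.788, -0.0, -0.0]
ft_force: [0.4, 0.4, -0.2]
finger_gap: 1.003
grip_force: 0.0
```

Request:
jog_arm(
  targets=[-0.0343,0.0122,0,0,0,0,1,-0.0343,0.0122,0,0,0,0,1,-0.0343,0.0122,0,0,0,0,1,-0.0343,0.0122,0,0,0,0,1,-0.0343,0.0122,0,0,0,0,1,-0.0343,0.0122,0,0,0,0,1,-0.0343,0.0122,0,0,0,0,1,-0.0343,0.0122,0,0,0,0,1],
)

```text
clock: 2.15
tool_pos: [525.6, 23.6, 238.6]
tcp_rot: [0.616, 0.788, -0.0, -0.0]
ft_force: [1.1, 0.2, 0.9]
finger_gap: 1.001
grip_force: 0.0
```

Run:
```python
from h import *
s=env.get_state(); print(s["tool_pos"],s["clock"],R.from_quat(s["tcp_rot"]).as_matrix().round(4).tolist(),s["joint_positions"].round(2))
c=wristcam(); print(c["origin"].round(1),c["rotation"].round(3).tolist(),np.array(c["tool_from_camera"]).round(3).tolist(),c["fx"]); save(c,"pics/w0.png")
for n,p in dict(tr=(514,91,99),co=(531,23,97),ca=(547,-45,103),be=(585,36,23)).items(): print(n,np.round(proj(c,p)))
```

```text
[525.58586203  23.59107967 238.59339052] 2.15 [[-0.2405, 0.9706, -0.0004], [0.9706, 0.2405, 0.0001], [0.0002, -0.0003, -1.0]] [-0.18  0.34  1.36  0.    1.44 -0.42]
[510.8  87.5 385.5] [[0.97, 0.234, 0.061], [0.242, -0.937, -0.252], [-0.001, 0.259, -0.966]] [[0.001, -0.966, -0.259, 65.649], [1.0, 0.002, -0.0, 0.941], [0.001, -0.259, 0.966, -146.848], [0.0, 0.0, 0.0, 1.0]] 335.6320742139705
tr [320. 147.]
co [319. 229.]
ca [318. 305.]
be [369. 214.]
```

View pics/w0.png

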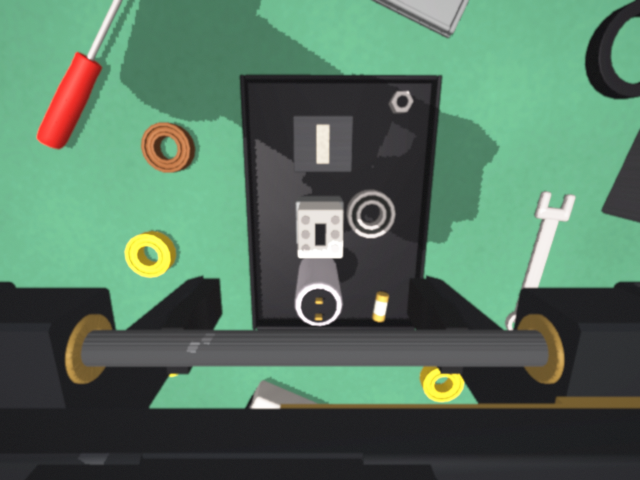

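The wrist view shows the transformer top at (323,143), contactor top at (320,231), capacitor top at (318,304), bearing at (371,214). This agrees with the top view.

```bash
cat >> h.py <<'E'
def need(xy,z,yaw=None):
    "shift in tool axes (mm) to TCP xy,z ; turn about tool z (rad) to tool-y yaw (deg)"
    s=env.get_state(); M=R.from_quat(s["tcp_rot"]).as_matrix(); d=np.array([xy[0],xy[1],z])-s["tool_pos"]
    cur=np.degrees(np.arctan2(M[1,1],M[0,1])); print("need",(M.T@d).round(1),"yaw",cur.round(2), None if yaw is None else np.radians((cur-yaw+90)%180-90).round(4))
E
python3 - <<'E'
from h import *
c=wristcam(); im=c["pixels"]; a=np.radians(13.9); X=np.array([np.cos(a),np.sin(a)])
for n,uv,z in [("tr",(323,143.5),99),("co",(320.5,231),97),("ca",(318.5,304),103),("be",(371,214),23),("nut",(401.5,101),19)]:
    print(n,ray(c,uv,z).round(1))
g=cv2.cvtColor(im,cv2.COLOR_RGB2HSV)
# top faces by brightness profiles
print("tr row", [int(v) for v in g[150,285:362:1,2]]);print("tr col",[int(v) for v in g[105:185,310,2]])
print("co row",[int(v) for v in g[250,288:352,2]])
need((516.5,92),60)
E
```

```text
tr [519.7  89.3  99. ]
co [535.7  16.9  97. ]
ca [550.2 -48.9 103. ]
be [590.3  31.6  23. ]
nut [588.5 150.2  19. ]
tr row [43, 42, 44, 45, 46, 55, 74, 89, 93, 93, 93, 92, 92, 91, 92, 92, 94, 92, 92, 92, 93, 93, 94, 93, 94, 94, 95, 106, 156, 219, 240, 243, 241, 238, 237, 238, 238, 238, 239, 237, 224, 170, 112, 94, 95, 95, 94, 94, 94, 95, 94, 95, 94, 95, 94, 94, 94, 95, 95, 95, 94, 94, 93, 83, 61, 47, 46, 44, 45, 45, 45, 46, 45, 44, 46, 45, 44]
tr col [44, 44, 49, 65, 84, 89, 90, 90, 90, 90, 91, 91, 92, 92, 91, 90, 91, 93, 93, 92, 91, 90, 91, 92, 92, 92, 92, 92, 91, 90, 93, 91, 93, 92, 93, 93, 93, 93, 93, 91, 92, 91, 92, 92, 93, 94, 92, 92, 92, 92, 93, 94, 94, 93, 92, 93, 92, 92, 86, 71, 51, 43, 43, 43, 43, 43, 44, 44, 43, 44, 43, 42, 43, 43, 44, 43, 44, 44, 44, 47]
co row [73, 73, 73, 73, 72, 73, 105, 196, 251, 254, 254, 254, 254, 254, 253, 251, 253, 254, 255, 255, 254, 254, 254, 253, 250, 252, 254, 255, 255, 254, 254, 254, 253, 249, 248, 252, 254, 255, 254, 254, 254, 255, 255, 255, 255, 255, 255, 255, 255, 255, 254, 249, 184, 84, 43, 38, 39, 38, 39, 40, 41, 40, 40, 39]
need [ 71.1   6.5 177.8] yaw 13.67 None
```

Run:
```python
from h import *
c=wristcam(); im=c["pixels"]; V=cv2.cvtColor(im,cv2.COLOR_RGB2HSV)[...,2]; print(env.get_state()["tool_pos"])
i=cv2.cvtColor(im,cv2.COLOR_RGB2BGR)[60:340,220:460]; cv2.imwrite("pics/w1.png",cv2.resize(i,None,fx=2.1,fy=2.1,interpolation=cv2.INTER_CUBIC))
```

```text
[525.65785538  23.57790002 237.97654762]
```

View pics/w1.png

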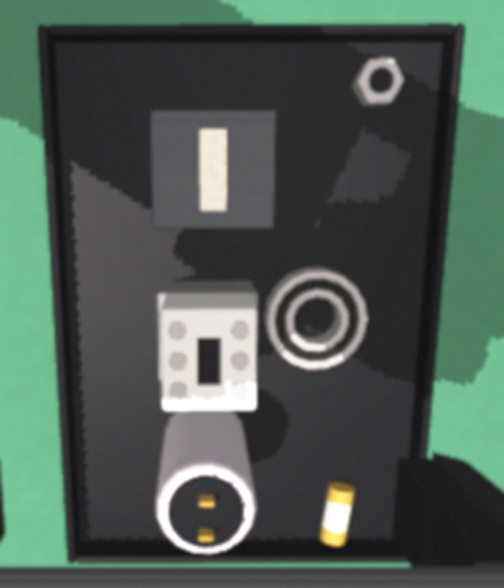

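Run:
```python
from h import *
im=cv2.imread("pics/w1.png"); im=cv2.resize(im,(240,280),interpolation=cv2.INTER_AREA); V=im.max(2)
c=wristcam(); V2=c["pixels"].max(2)
for v,o in((V,(220,60)),(V2,(0,0))):
    r=v[:,310-o[0]].astype(int); print("trcol",[y+o[1] for y in range(95-o[1],180-o[1]) if (r[y]>68)][0::200],[y+o[1] for y in range(95-o[1],180-o[1]) if (r[y]>68)][-1])
    r=v[150-o[1]].astype(int); k=[x+o[0] for x in range(280-o[0],365-o[0]) if r[x]>68]; print("trrow",k[0],k[-1])
print(env.get_state()["tool_pos"])
w=(V2>150).astype(np.uint8); w[:, :285]=0; w[:,430:]=0; w[330:]=0
cs,_=cv2.findContours(w,cv2.RETR_EXTERNAL,cv2.CHAIN_APPROX_NONE)
for q in cs:
    if cv2.contourArea(q)>80: print(cv2.boundingRect(q),np.round(cv2.minEnclosingCircle(q)[0],1))
```

```text
trcol [113] 168
trrow 293 350
trcol [116] 171
trrow 294 351
[524.90269429  24.94541253 238.19879713]
(373, 294, 16, 28) [380.5 307.6]
(295, 273, 48, 53) [316.2 297. ]
(425, 242, 5, 34) [427.  258.5]
(296, 202, 48, 58) [319.  229.5]
(349, 192, 46, 46) [371.3 214.7]
(316, 124, 14, 40) [322.5 143.5]
(392, 91, 21, 21) [402.  100.5]
(390, 0, 40, 21) [409.5  10. ]
(285, 0, 145, 74) [357.   36.5]
```

Request:
jog_arm(
  targets=[0.0338,0.0047,0,0,0,0,1,0.0338,0.0047,0,0,0,0,1,0,0,0.035,0,0,0,1,0,0,0.035,0,0,0,1,0,0,0.035,0,0,0,1,0,0,0.035,0,0,0,1,0,0,0.035,0,0,0,1,0,0,0.003,0,0,0,1],
)

```text
clock: 3.02
tool_pos: [514.2, 94.6, 56.3]
tcp_rot: [0.615, 0.788, -0.003, -0.004]
ft_force: [-0.4, 0.7, -1.1]
finger_gap: 1.003
grip_force: 0.0
```

Run:
```python
from h import *
need((518.5,91.5),60,13.9); c=wristcam(); save(c,"pics/w2.png")
```

```text
need [-4.   3.4 -3.8] yaw 14.03 0.0022
```

View pics/w2.png

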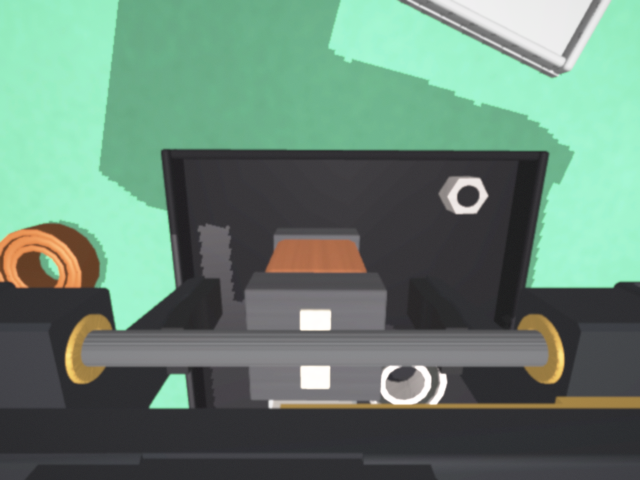

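The transformer (247–386 px) is centred between the fingers (220–411). Closing the gripper.

Request:
jog_arm(
  targets=[0,0,0,0,0,0,0,0,0,0,0,0,0,0,0,0,0,0,0,0,0,0,0,0,0,0,0,0,0,0,0,0,0,0,0,0,0,0,0,0,0,0,0,0,0,0,0,0,0,0,0,0,0,0,0,0],
  newtons=30,
)

```text
clock: 3.73
tool_pos: [517.3, 93.1, 61.2]
tcp_rot: [0.616, 0.788, -0.0, -0.0]
ft_force: [-3.8, -2.1, 6.7]
finger_gap: 0.544
grip_force: 29.9
```

Run:
```python
from h import *
c=wristcam()
for k in range(3): need((518.5,91.5),60,13.9); s=env.get_state(); print(s["tool_pos"],s["tcp_rot"].round(4),s["grip_force"],s["finger_gap"]); c=wristcam()
print(proj(c,np.r_[s["tool_pos"][:2],99.]))
```

```text
need [-1.8  0.8  1.2] yaw 13.94 0.0006
[517.32353779  93.09307993  61.18742899] [ 6.161e-01  7.877e-01 -4.000e-04 -3.000e-04] 29.85319369880017 0.5416880493973298
need [-1.8  0.7  1.2] yaw 13.94 0.0007
[517.34435909  93.10641227  61.18923377] [ 6.161e-01  7.877e-01 -4.000e-04 -3.000e-04] 29.853159427293576 0.5444738149887216
need [-1.8  0.8  1.2] yaw 13.94 0.0006
[517.31557591  93.10191411  61.17541057] [ 6.161e-01  7.877e-01 -4.000e-04 -3.000e-04] 29.85320965759456 0.5453218455487515
(np.float64(311.57832418460384), np.float64(336.6150500346687))
```

Request:
jog_arm(
  targets=[0,0,-0.02,0,0,0,0,0,0,-0.015,0,0,-0.1165,0,0,0,-0.01,0,0,-0.1165,0,0,0,0,0,0,-0.1165,0,0,0,0,0,0,-0.1165,0,0,0,0,0,0,-0.1165,0,0,0,0,0,0,-0.1165,0,0,0,0,0,0,-0.1165,0],
)

```text
clock: 4.6
tool_pos: [517.5, 93.2, 105.2]
tcp_rot: [0.251, 0.968, -0.0, -0.001]
ft_force: [0.2, -0.1, -4.2]
finger_gap: 0.54
grip_force: 29.8
```

Request:
jog_arm(
  targets=[0,0,0,0,0,-0.1165,0,0,0,0,0,0,-0.1165,0,0,0,0,0,0,-0.1165,0,-0.0018,0.0265,0,0,0,0,0,-0.0018,0.0265,0,0,0,0,0,-0.0018,0.0265,0,0,0,0,0,-0.0018,0.0265,0,0,0,0,0,-0.0018,0.0265,0,0,0,0,0],
)

```text
clock: 5.27
tool_pos: [548.0, 223.7, 105.0]
tcp_rot: [0.081, 0.997, -0.0, -0.001]
ft_force: [1.0, -1.1, -4.8]
finger_gap: 0.545
grip_force: 29.8
```

Request:
jog_arm(
  targets=[-0.0018,0.0265,0,0,0,0,0,-0.0018,0.0265,0,0,0,0,0,-0.0018,0.0265,0,0,0,0,0,0,0,0,0,0,0,0,0,0,0,0,0,0,0,0,0,0,0,0,0,0,0,0,0,0,0,0,0,0,0,0,0,0,0,0],
)

```text
clock: 5.93
tool_pos: [566.3, 299.1, 105.7]
tcp_rot: [0.082, 0.997, -0.0, -0.0]
ft_force: [-0.2, -0.0, -4.7]
finger_gap: 0.543
grip_force: 29.8
```

Run:
```python
from h import *
need((565.7,300),62,80.7); s=env.get_state(); print(s["tool_pos"],s["grip_force"],s["finger_gap"],s["ft_force"])
save(env.read_camera("scene"),"pics/s1.png")
```

```text
need [ 0.7  0.8 43.7] yaw 80.62 -0.0015
[566.3311102  299.14807672 105.67662195] 29.779061141889542 0.543378699726705 [-0.15925498 -0.04739965 -4.74296783]
```

View pics/s1.png

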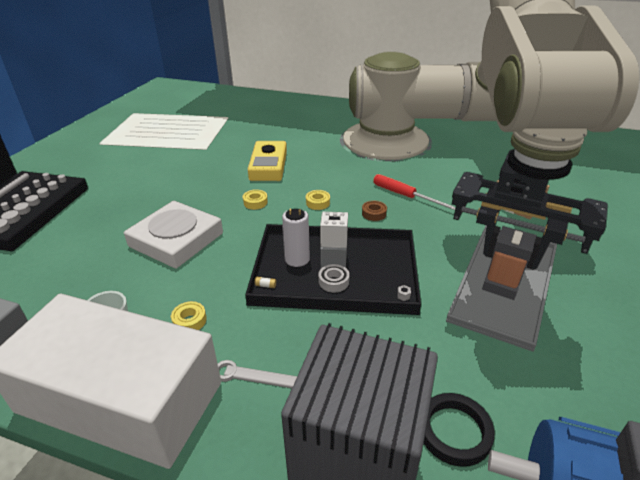

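Request:
jog_arm(
  targets=[0,0,0.012,0,0,0,0,0,0,0.01,0,0,0,0,0,0,0.008,0,0,0,0,0,0,0.006,0,0,0,0,0,0,0.004,0,0,0,0,0,0,0.002,0,0,0,0,0,0,0.001,0,0,0,0,0,0,0.001,0,0,0,0],
)

```text
clock: 6.65
tool_pos: [566.6, 300.2, 62.0]
tcp_rot: [0.081, 0.997, 0.0, 0.0]
ft_force: [-0.0, -0.1, -4.1]
finger_gap: 0.545
grip_force: 29.8
```

Request:
jog_arm(
  targets=[0,0,0.0005,0,0,0,0,0,0,0,0,0,0,0,0,0,0,0,0,0,0.6,0,0,0,0,0,0,0.7,0,0,0,0,0,0,1,0,0,0,0,0,0,1,0,0,0,0,0,0,1,0,0,0,0,0,0,1],
)

```text
clock: 7.32
tool_pos: [566.5, 300.1, 61.5]
tcp_rot: [0.081, 0.997, 0.0, 0.0]
ft_force: [0.7, 0.2, -0.1]
finger_gap: 0.949
grip_force: 0.0
```

Request:
jog_arm(
  targets=[0,0,-0.0233,0,0,0,1,0,0,-0.0233,0,0,0,1,0,0,-0.0233,0,0,0,1,-0.0017,-0.0354,0,0,0,0,1,-0.0017,-0.0354,0,0,0,0,1,-0.0017,-0.0354,0,0,0,0,1,-0.0017,-0.0354,0,0,0,0,1,-0.0017,-0.0354,0,0,0,0,1],
)

```text
clock: 7.98
tool_pos: [545.7, 122.6, 131.4]
tcp_rot: [0.081, 0.997, 0.0, 0.0]
ft_force: [-0.2, 0.1, 0.2]
finger_gap: 0.999
grip_force: 0.0
```

Request:
jog_arm(
  targets=[-0.0017,-0.0354,0,0,0,0,1,-0.0017,-0.0354,0,0,0,0,1,-0.0017,-0.0354,0,0,0,0,1,0,0,0,0,0,0.1165,1,0,0,0,0,0,0.1165,1,0,0,0,0,0,0.1165,1,0,0,0,0,0,0.1165,1,0,0,0,0,0,0.1165,1],
)

```text
clock: 8.65
tool_pos: [534.0, 18.3, 131.3]
tcp_rot: [0.367, 0.93, 0.0, 0.0]
ft_force: [-0.1, -0.1, -0.7]
finger_gap: 1.001
grip_force: 0.0
```

Request:
jog_arm(
  targets=[0,0,0,0,0,0.1165,1,0,0,0,0,0,0.1165,1,0,0,0,0,0,0.1165,1,0,0,0,0,0,0.1165,1,0,0,0,0,0,0.1165,1,0,0,0,0,0,0,1,0,0,0,0,0,0,1,0,0,0,0,0,0,1],
)

```text
clock: 9.32
tool_pos: [534.0, 18.4, 131.2]
tcp_rot: [0.615, 0.789, 0.0, 0.0]
ft_force: [-0.6, -0.2, -0.3]
finger_gap: 1.001
grip_force: 0.0
```

Run:
```python
from h import *
need((534.5,18),61,13.9); c=wristcam(); save(c,"pics/w3.png")
```

```text
need [-0.6  0.4 70.2] yaw 14.13 0.004
```

View pics/w3.png

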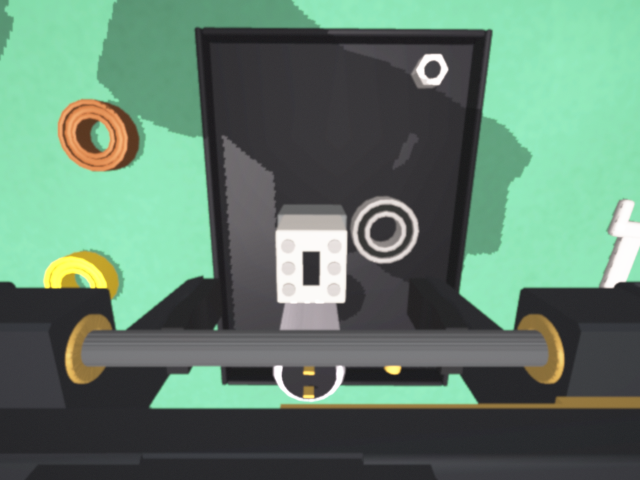

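Contactor top spans 276–347 × 231–303 px, centred on the projected tool axis (≈311,269). Descend and grip.

Request:
jog_arm(
  targets=[0,0,0.02,0,0,0,1,0,0,0.02,0,0,0,1,0,0,0.02,0,0,0,1,0,0,0.01,0,0,0,1,0,0,0,0,0,0,1,0,0,0,0,0,0,0,0,0,0,0,0,0,0,0,0,0,0,0,0,0],
  newtons=25,
)

```text
clock: 10.03
tool_pos: [534.5, 18.3, 62.2]
tcp_rot: [0.616, 0.788, 0.0, 0.001]
ft_force: [-0.2, 0.2, -0.8]
finger_gap: 0.795
grip_force: 0.0
```

Request:
jog_arm(
  targets=[0,0,0,0,0,0,0,0,0,0,0,0,0,0,0,0,0,0,0,0,0,0,0,0,0,0,0,0,0,0,0,0,0,0,0,0,0,0,0,0,0,0,0,0,0,0,0,0,0,0,0,0,0,0,0,0],
)

```text
clock: 10.7
tool_pos: [533.8, 18.4, 61.2]
tcp_rot: [0.616, 0.788, -0.0, -0.0]
ft_force: [-2.5, -1.1, 2.9]
finger_gap: 0.45
grip_force: 24.8
```

Request:
jog_arm(
  targets=[0,0,-0.022,0,0,0,0,0,0,-0.023,0,0,0,0,0.02,0,0,0,0,0,0,0.03,0,0,0,0,0,0,0.03,0,0,0,0,0,0,0,0,0,0,0,-0.1165,0,0,0,0,0,0,-0.1165,0,0,0,0,0,0,-0.1165,0],
)

```text
clock: 11.37
tool_pos: [514.4, 96.7, 105.7]
tcp_rot: [0.467, 0.884, -0.0, -0.0]
ft_force: [0.2, 0.8, -3.4]
finger_gap: 0.456
grip_force: 24.8
```

Request:
jog_arm(
  targets=[0,0,0,0,0,-0.1165,0,0,0,0,0,0,-0.1165,0,0,0,0,0,0,-0.1165,0,0,0,0,0,0,-0.1165,0,0,0,0,0,0,-0.1165,0,0,0,0,0,0,-0.1165,0,0,0,0,0,0,-0.1165,0,0,0,0,0,0,0,0],
)

```text
clock: 12.03
tool_pos: [514.6, 96.1, 105.7]
tcp_rot: [0.079, 0.997, 0.0, -0.0]
ft_force: [0.1, -0.9, -2.9]
finger_gap: 0.45
grip_force: 24.8
```

Request:
jog_arm(
  targets=[0.0072,0.0262,0,0,0,0,0,0.0072,0.0262,0,0,0,0,0,0.0072,0.0262,0,0,0,0,0,0.0072,0.0262,0,0,0,0,0,0.0072,0.0262,0,0,0,0,0,0.0072,0.0262,0,0,0,0,0,0.0072,0.0262,0,0,0,0,0,0.0072,0.0262,0,0,0,0,0],
)

```text
clock: 12.7
tool_pos: [491.3, 313.6, 105.8]
tcp_rot: [0.083, 0.997, -0.0, -0.0]
ft_force: [0.2, -0.2, -3.3]
finger_gap: 0.451
grip_force: 24.8
```

Request:
jog_arm(
  targets=[0,0,0.012,0,0,0,0,0,0,0.01,0,0,0,0,0,0,0.008,0,0,0,0,0,0,0.006,0,0,0,0,0,0,0.002,0,0,0,0,0,0,0,0,0,0,0,0,0,0,0,0,0,0,0,0,0,0,0,0,0],
)

```text
clock: 13.37
tool_pos: [492.1, 312.0, 68.6]
tcp_rot: [0.082, 0.997, 0.0, 0.0]
ft_force: [-0.5, 0.2, -2.2]
finger_gap: 0.458
grip_force: 24.8
```

Run:
```python
from h import *
need((491.7,312.1),61.3,80.7); print(env.get_state()["ft_force"],env.get_state()["finger_gap"])
```

```text
need [0.4 0.  7.3] yaw 80.64 -0.0011
[-0.45951672  0.1668739  -2.23549315] 0.4580061220689039
```

Request:
jog_arm(
  targets=[0,0,0.003,0,0,0,0,0,0,0.002,0,0,0,0,0,0,0.0012,0,0,0,0,0,0,0.0008,0,0,0,0,0,0,0,0,0,0,0,0,0,0,0,0,0,0,0,0,0,0,0,0,0.5,0,0,0,0,0,0,0.6],
)

```text
clock: 14.03
tool_pos: [491.9, 312.4, 61.4]
tcp_rot: [0.081, 0.997, 0.0, 0.0]
ft_force: [-0.2, -0.2, -0.6]
finger_gap: 0.553
grip_force: 0.0
```

Request:
jog_arm(
  targets=[0,0,0,0,0,0,0.8,0,0,0,0,0,0,1,0,0,0,0,0,0,1,0,0,0,0,0,0,1,0,0,0,0,0,0,1,0,0,-0.024,0,0,0,1,0,0,-0.024,0,0,0,1,0,0,-0.024,0,0,0,1],
)

```text
clock: 14.7
tool_pos: [491.6, 312.1, 133.9]
tcp_rot: [0.081, 0.997, -0.0, -0.0]
ft_force: [0.3, 0.1, 0.1]
finger_gap: 0.997
grip_force: 0.0
```

Request:
jog_arm(
  targets=[-0.0115,-0.0345,0,0,0,0,1,-0.0115,-0.0345,0,0,0,0,1,-0.0115,-0.0345,0,0,0,0,1,-0.0115,-0.0345,0,0,0,0,1,-0.0115,-0.0345,0,0,0,0,1,-0.0115,-0.0345,0,0,0,0,1,-0.0115,-0.0345,0,0,0,0,1,-0.0115,-0.0345,0,0,0,0,1],
)

```text
clock: 15.37
tool_pos: [537.9, 23.2, 133.3]
tcp_rot: [0.081, 0.997, 0.0, 0.0]
ft_force: [1.0, 0.7, -0.1]
finger_gap: 1.003
grip_force: 0.0
```

Request:
jog_arm(
  targets=[-0.0115,-0.0345,0,0,0,0,1,-0.0115,-0.0345,0,0,0,0,1,0,0,0,0,0,0,1,0,0,0,0,0,0,1,0,0,0,0,0,0,1,0,0,0,0,0,0,1,0,0,0,0,0,0,1,0,0,0,0,0,0,1],
)

```text
clock: 16.03
tool_pos: [549.3, -45.7, 133.3]
tcp_rot: [0.08, 0.997, 0.0, 0.0]
ft_force: [0.2, -0.2, 0.3]
finger_gap: 1.001
grip_force: 0.0
```

Run:
```python
from h import *
need((549,-47),61,80.7); c=wristcam(); save(c,"pics/w4.png"); s=env.get_state()
print("axis at z=103:",proj(c,np.r_[s["tool_pos"][:2],103.]))
```

```text
need [ 0.1 -1.3 72.3] yaw 80.78 0.0014
axis at z=103: (np.float64(314.4216518014431), np.float64(271.0881142162679))
```

View pics/w4.png

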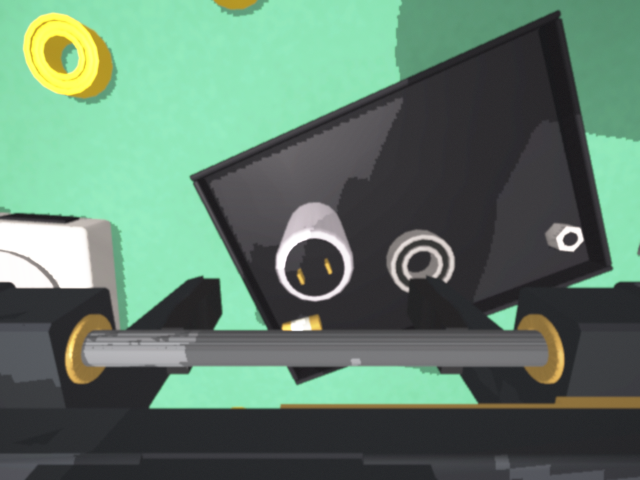

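Capacitor ring centred at (314,264) against the predicted tool axis (314,271). Shift +3 mm in tool x and grip.

Request:
jog_arm(
  targets=[0.003,0,0.02,0,0,0,1,0,0,0.02,0,0,0,1,0,0,0.02,0,0,0,1,0,0,0.012,0,0,0,1,0,0,0,0,0,0,1,0,0,0,0,0,0,1,0,0,0,0,0,0,0,0,0,0,0,0,0,0],
  newtons=20,
)

```text
clock: 16.75
tool_pos: [547.0, -46.4, 62.2]
tcp_rot: [0.081, 0.997, -0.0, 0.001]
ft_force: [0.4, -0.3, 0.2]
finger_gap: 0.872
grip_force: 0.0
```

Request:
jog_arm(
  targets=[0,0,0,0,0,0,0,0,0,0,0,0,0,0,0,0,0,0,0,0,0,0,0,0,0,0,0,0,0,0,0,0,0,0,0,0,0,0,0,0,0,0,0,0,0,0,0,0,0,0,0,0,0,0,0,0],
)

```text
clock: 17.42
tool_pos: [546.5, -46.3, 61.2]
tcp_rot: [0.081, 0.997, 0.0, 0.0]
ft_force: [-0.6, -0.4, 1.3]
finger_gap: 0.505
grip_force: 20.0
```

Run:
```python
from h import *
need((417.7,324.3),105,80.7); s=env.get_state();print(s["tool_pos"],s["finger_gap"],s["grip_force"])
```

```text
need [187.1 344.8 -43.7] yaw 80.68 -0.0003
[546.50821347 -46.27674237  61.234889  ] 0.5046332053587776 19.982950387056917
```

Request:
jog_arm(
  targets=[0,0,-0.022,0,0,0,0,0,0,-0.023,0,0,0,0,0.0156,0.0287,0,0,0,0,0,0.0156,0.0287,0,0,0,0,0,0.0156,0.0287,0,0,0,0,0,0.0156,0.0287,0,0,0,0,0,0.0156,0.0287,0,0,0,0,0,0.0156,0.0287,0,0,0,0,0],
)

```text
clock: 18.08
tool_pos: [481.0, 139.9, 105.9]
tcp_rot: [0.081, 0.997, -0.0, -0.0]
ft_force: [0.4, 0.5, -1.2]
finger_gap: 0.508
grip_force: 20.0
```

Request:
jog_arm(
  targets=[0.0156,0.0287,0,0,0,0,0,0.0156,0.0287,0,0,0,0,0,0.0156,0.0287,0,0,0,0,0,0.0156,0.0287,0,0,0,0,0,0.0156,0.0287,0,0,0,0,0,0.0156,0.0287,0,0,0,0,0,0,0,0,0,0,0,0,0,0,0,0,0,0,0],
)

```text
clock: 18.75
tool_pos: [416.6, 324.7, 105.7]
tcp_rot: [0.08, 0.997, -0.0, -0.0]
ft_force: [0.6, -0.6, -1.9]
finger_gap: 0.508
grip_force: 20.0
```

Request:
jog_arm(
  targets=[0,0,0.012,0,0,0,0,0,0,0.01,0,0,0,0,0,0,0.008,0,0,0,0,0,0,0.006,0,0,0,0,0,0,0.002,0,0,0,0,0,0,0,0,0,0,0,0,0,0,0,0,0,0,0,0,0,0,0,0,0],
)

```text
clock: 19.42
tool_pos: [417.8, 323.8, 68.6]
tcp_rot: [0.081, 0.997, 0.0, 0.0]
ft_force: [-0.2, 0.4, -1.9]
finger_gap: 0.501
grip_force: 20.0
```

Run:
```python
from h import *
need((417.7,324.3),61.3,80.7); print(env.get_state()["ft_force"],env.get_state()["finger_gap"])
```

```text
need [0.1 0.5 7.3] yaw 80.68 -0.0004
[-0.20430581  0.4391118  -1.86432864] 0.5008688851075095
```

Request:
jog_arm(
  targets=[0,0,0.003,0,0,0,0,0,0,0.002,0,0,0,0,0,0,0.0012,0,0,0,0,0,0,0.0008,0,0,0,0,0,0,0,0,0,0,0,0,0,0,0,0,0,0,0,0,0,0,0,0,0.55,0,0,0,0,0,0,0.65],
)

```text
clock: 20.08
tool_pos: [417.6, 323.9, 61.2]
tcp_rot: [0.081, 0.997, 0.0, 0.0]
ft_force: [0.2, 0.4, -0.1]
finger_gap: 0.601
grip_force: 0.0
```

Request:
jog_arm(
  targets=[0,0,0,0,0,0,0.8,0,0,0,0,0,0,1,0,0,0,0,0,0,1,0,0,0,0,0,0,1,0,0,0,0,0,0,1,0,0,-0.024,0,0,0,1,0,0,-0.024,0,0,0,1,0,0,-0.024,0,0,0,1],
)

```text
clock: 20.75
tool_pos: [417.2, 323.7, 133.9]
tcp_rot: [0.081, 0.997, -0.0, -0.0]
ft_force: [-0.3, 0.1, 0.3]
finger_gap: 0.996
grip_force: 0.0
```

Request:
jog_arm(
  targets=[-0.0215,-0.0259,0,0,0,0,1,-0.0215,-0.0259,0,0,0,0,1,-0.0215,-0.0259,0,0,0,0,1,-0.0215,-0.0259,0,0,0,0,1,-0.0215,-0.0259,0,0,0,0,1,-0.0215,-0.0259,0,0,0,0,1,-0.0215,-0.0259,0,0,0,0,1,-0.0215,-0.0259,0,0,0,0,1],
)

```text
clock: 21.42
tool_pos: [554.2, 89.9, 133.2]
tcp_rot: [0.081, 0.997, 0.0, 0.0]
ft_force: [-0.5, 0.4, 0.0]
finger_gap: 1.001
grip_force: 0.0
```

Request:
jog_arm(
  targets=[-0.0215,-0.0259,0,0,0,0,1,-0.0215,-0.0259,0,0,0,0,1,0,0,0.02,0,0,0,1,0,0,0.02,0,0,0,1,0,0,0.01,0,0,0,1,0,0,0,0,0,0,1,0,0,0,0,0,0,1,0,0,0,0,0,0,1],
)

```text
clock: 22.08
tool_pos: [588.1, 33.8, 84.2]
tcp_rot: [0.081, 0.997, -0.0, 0.001]
ft_force: [0.1, 0.6, 0.7]
finger_gap: 0.999
grip_force: 0.0
```

Run:
```python
from h import *
need((588,34),8,80.7); c=wristcam(); save(c,"pics/w5.png"); s=env.get_state()
print("axis at z=23:",proj(c,np.r_[s["tool_pos"][:2],23.]))
im=c["pixels"]; w=(im.min(2)>120).astype(np.uint8); w[332:]=0
hsv=cv2.cvtColor(im,cv2.COLOR_RGB2HSV); w[hsv[...,1]>60]=0
for q in cv2.findContours(w,cv2.RETR_EXTERNAL,cv2.CHAIN_APPROX_NONE)[0]:
    if cv2.contourArea(q)>150: (p,r)=cv2.minEnclosingCircle(q); print(np.round(p,1),round(r,1),ray(c,p,23).round(1))
```

```text
need [ 0.3  0.2 76.2] yaw 80.72 0.0004
axis at z=23: (np.float64(314.6827653508703), np.float64(254.35702470385263))
[318.  249.3] 41.0 [585.2  36.4  23. ]
[497.5 217. ] 21.9 [582.3 151.4  23. ]
[623.5 147.5] 97.7 [551.7 226.5  23. ]
[261.4  92.4] 45.9 [487.2  19.1  23. ]
```

View pics/w5.png

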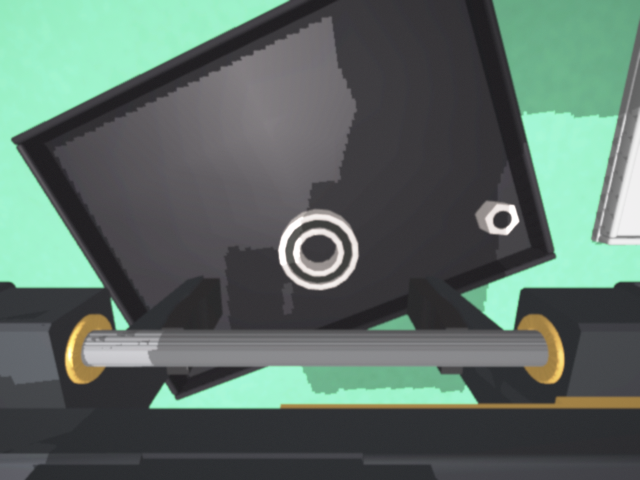

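Bearing ring at (318,249), 3 mm / 2 mm off the axis; nut at (497,217) is clear of the fingers. Correct, descend, grip.

Request:
jog_arm(
  targets=[0.003,0.002,0.02,0,0,0,1,0,0,0.02,0,0,0,1,0,0,0.016,0,0,0,1,0,0,0.012,0,0,0,1,0,0,0.005,0,0,0,1,0,0,0.002,0,0,0,1,0,0,0,0,0,0,1,0,0,0,0,0,0,0],
  newtons=20,
)

```text
clock: 22.8
tool_pos: [585.6, 35.9, 9.2]
tcp_rot: [0.081, 0.997, -0.0, 0.001]
ft_force: [-0.3, -0.1, 0.0]
finger_gap: 0.939
grip_force: 0.0
```

Request:
jog_arm(
  targets=[0,0,0,0,0,0,0,0,0,0,0,0,0,0,0,0,0,0,0,0,0,0,0,0,0,0,0,0,0,0,0,0,0,0,0,0,0,0,0,0,0,0,0,0,0,0,0,0,0,0,0,0,0,0,0,0],
)

```text
clock: 23.47
tool_pos: [585.1, 35.9, 8.3]
tcp_rot: [0.081, 0.997, 0.0, 0.0]
ft_force: [-1.2, 1.3, 2.5]
finger_gap: 0.585
grip_force: 20.0
```

Run:
```python
from h import *
need((557,-290.5),90,80.7); s=env.get_state();print(s["tool_pos"],s["finger_gap"],s["grip_force"],s["joint_positions"].round(2))
c=env.read_camera("top"); im=c["pixels"]
g=cv2.cvtColor(im,cv2.COLOR_RGB2GRAY)[190:280,410:505]
print([ (x+410) for x in ()]); 
for uv in [(459,234.8),(459.5,235)]: print(ray(c,uv,42).round(1))
m=(g<178)&(g>120); 
ed=cv2.Canny(cv2.GaussianBlur(g,(3,3),0),20,50); h=cv2.HoughCircles(g,cv2.HOUGH_GRADIENT,1,50,param1=50,param2=12,minRadius=17,maxRadius=25); print(h)
if h is not None: print(ray(c,h[0][0][:2]+np.array([410,190]),42).round(1))
```

```text
need [ -25.1 -326.7  -81.7] yaw 80.69 -0.0003
[585.136623    35.91326928   8.32410659] 0.5847750389951298 20.000292831100523 [-0.14  0.7   1.48  0.    0.97 -1.55]
[]
[ 558.3 -291.2   42. ]
[ 557.8 -292.3   42. ]
[[[47.5 45.5 22.4]]]
[ 556.8 -288.    42. ]
```

Request:
jog_arm(
  targets=[0,0,-0.015,0,0,0,0,0,0,-0.025,0,0,0,0,0,0,-0.025,0,0,0,0,0,0,-0.02,0,0,0,0,-0.0025,-0.0327,0,0,0,0,0,-0.0025,-0.0327,0,0,0,0,0,-0.0025,-0.0327,0,0,0,0,0,-0.0025,-0.0327,0,0,0,0,0],
)

```text
clock: 24.18
tool_pos: [573.2, -96.0, 92.9]
tcp_rot: [0.081, 0.997, 0.0, -0.0]
ft_force: [0.8, 0.0, -1.5]
finger_gap: 0.584
grip_force: 20.0
```

Request:
jog_arm(
  targets=[-0.0025,-0.0327,0,0,0,0,0,-0.0025,-0.0327,0,0,0,0,0,-0.0025,-0.0327,0,0,0,0,0,-0.0025,-0.0327,0,0,0,0,0,-0.0025,-0.0327,0,0,0,0,0,-0.0025,-0.0327,0,0,0,0,0,0,0,0,0,0,0,0,0,0,0,0,0,0,0],
)

```text
clock: 24.85
tool_pos: [556.1, -292.2, 92.4]
tcp_rot: [0.083, 0.997, 0.0, -0.0]
ft_force: [0.1, 0.1, -1.4]
finger_gap: 0.584
grip_force: 20.0
```

Request:
jog_arm(
  targets=[0,0,0,0,0,0,0,0,0,0,0,0,0,0,0,0,0,0,0,0,0,0,0,0,0,0,0,0,0,0,0,0,0,0,0,0,0,0,0,0,0,0,0,0,0,0,0,0,0,0,0,0,0,0,0,0],
)

```text
clock: 25.52
tool_pos: [556.8, -290.8, 93.2]
tcp_rot: [0.081, 0.997, -0.0, 0.0]
ft_force: [0.8, -0.2, -1.6]
finger_gap: 0.584
grip_force: 20.0
```

Run:
```python
from h import *
need((557,-289.5),45.6,80.7); c=wristcam(); save(c,"pics/w6.png"); s=env.get_state(); print(s["tool_pos"],s["finger_gap"],s["ft_force"])
for cc in ((557,-289.5),(555.5,-288.1)):
  print([np.round(proj(c,(cc[0]+45*np.cos(t),cc[1]+45*np.sin(t),42.)),0).tolist() for t in np.arange(0,6.2,np.pi/4)])
```

```text
need [ 0.   1.3 47.6] yaw 80.69 -0.0001
[ 556.79070974 -290.8113846    93.14508368] 0.5872970155676263 [-0.8983861   0.16187444 -0.6129409 ]
[[328.0, 324.0], [374.0, 298.0], [389.0, 248.0], [361.0, 201.0], [305.0, 187.0], [256.0, 217.0], [246.0, 270.0], [276.0, 313.0]]
[[329.0, 321.0], [376.0, 296.0], [391.0, 245.0], [363.0, 198.0], [307.0, 184.0], [258.0, 215.0], [247.0, 268.0], [278.0, 310.0]]
```

View pics/w6.png

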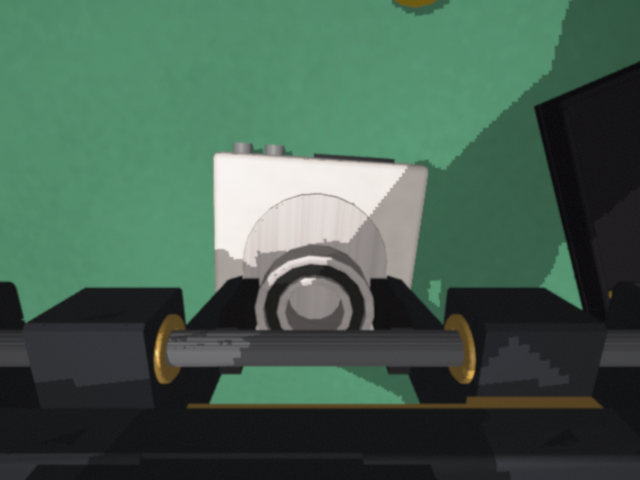

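Platform circle spans u 244–386 with its top at v=193, giving a centre near (559,-291). The block and bearing are clear of the fingers. Lowering with a −3 mm tool-x correction.

Request:
jog_arm(
  targets=[-0.003,0,0.014,0,0,0,0,0,0,0.012,0,0,0,0,0,0,0.009,0,0,0,0,0,0,0.006,0,0,0,0,0,0,0.003,0,0,0,0,0,0,0.001,0,0,0,0,0,0,0,0,0,0,0,0,0,0,0,0,0,0],
)

```text
clock: 26.23
tool_pos: [560.0, -291.5, 48.7]
tcp_rot: [0.081, 0.997, -0.0, 0.0]
ft_force: [0.3, 0.2, -1.2]
finger_gap: 0.584
grip_force: 20.0
```

Request:
jog_arm(
  targets=[0,0,0.001,0,0,0,0,0,0,0.001,0,0,0,0,0,0,0,0,0,0,0,0,0,0,0,0,0,0,0,0,0,0,0,0,0,0,0,0,0,0,0,0,0,0,0,0,0,0,0,0,0,0,0,0,0,0],
)

```text
clock: 26.9
tool_pos: [559.8, -291.3, 46.2]
tcp_rot: [0.081, 0.997, -0.0, 0.0]
ft_force: [-0.3, 0.2, -1.9]
finger_gap: 0.585
grip_force: 20.0
```

Request:
jog_arm(
  targets=[0,0,0.0005,0,0,0,0,0,0,0.0005,0,0,0,0,0,0,0,0,0,0,0,0,0,0,0,0,0,0,0,0,0,0,0,0,0.62,0,0,0,0,0,0,0.68,0,0,0,0,0,0,0.8,0,0,0,0,0,0,0.9],
)

```text
clock: 27.57
tool_pos: [559.8, -291.4, 45.1]
tcp_rot: [0.081, 0.997, -0.0, 0.0]
ft_force: [0.2, 0.6, 0.1]
finger_gap: 0.806
grip_force: 0.0
```

Request:
jog_arm(
  targets=[0,0,0,0,0,0,1,0,0,0,0,0,0,1,0,0,0,0,0,0,1,0,0,-0.02,0,0,0,1,0,0,-0.03,0,0,0,1,0,0,-0.03,0,0,0,1,0,0,-0.01,0,0,0,1,0,0,0,0,0,0,1],
)

```text
clock: 28.23
tool_pos: [560.6, -292.0, 137.8]
tcp_rot: [0.081, 0.997, -0.002, 0.002]
ft_force: [0.6, 0.2, 0.4]
finger_gap: 0.999
grip_force: 0.0
```

Run:
```python
from h import *
need((417.6,323.9),134,80.7); c=wristcam(); im=c["pixels"]; i=cv2.cvtColor(im,cv2.COLOR_RGB2BGR)
cv2.imwrite("pics/w7.png",i[100:420,120:520])
print("axis z60,42",proj(c,(559.8,-291.3,60)),proj(c,(559.8,-291.3,42)))
```

```text
need [240.8 584.6   1.1] yaw 80.69 -0.0002
axis z60,42 (np.float64(315.69222549118746), np.float64(245.4861088057318)) (np.float64(315.6512779830897), np.float64(238.77839288024205))
```

View pics/w7.png

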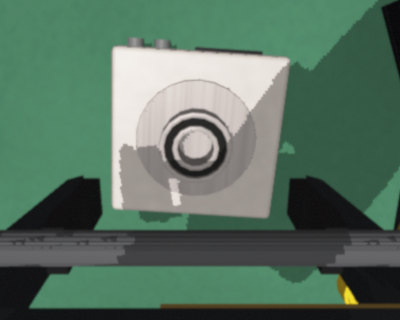

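The bearing (≈(315,244)) sits on the platform's centre. Now back for the capacitor.

Request:
jog_arm(
  targets=[0.015,0.0365,0,0,0,0,1,0.015,0.0365,0,0,0,0,1,0.015,0.0365,0,0,0,0,1,0.015,0.0365,0,0,0,0,1,0.015,0.0365,0,0,0,0,1,0.015,0.0365,0,0,0,0,1,0.015,0.0365,0,0,0,0,1,0.015,0.0365,0,0,0,0,1],
)

```text
clock: 28.95
tool_pos: [486.9, 18.0, 133.3]
tcp_rot: [0.081, 0.997, 0.0, -0.002]
ft_force: [0.6, 0.7, 0.5]
finger_gap: 0.998
grip_force: 0.0
```

Request:
jog_arm(
  targets=[0.015,0.0365,0,0,0,0,1,0.015,0.0365,0,0,0,0,1,0.015,0.0365,0,0,0,0,1,0.015,0.0365,0,0,0,0,1,0.015,0.0365,0,0,0,0,1,0.015,0.0365,0,0,0,0,1,0.015,0.0365,0,0,0,0,1,0.015,0.0365,0,0,0,0,1],
)

```text
clock: 29.62
tool_pos: [415.8, 325.3, 133.2]
tcp_rot: [0.081, 0.997, -0.001, -0.002]
ft_force: [0.3, 0.4, -0.7]
finger_gap: 0.999
grip_force: 0.0
```

Request:
jog_arm(
  targets=[0,0,0,0,0,0,1,0,0,0,0,0,0,1,0,0,0,0,0,0,1,0,0,0,0,0,0,1,0,0,0,0,0,0,1,0,0,0,0,0,0,1,0,0,0,0,0,0,1,0,0,0,0,0,0,1],
)

```text
clock: 30.28
tool_pos: [417.7, 323.4, 135.2]
tcp_rot: [0.082, 0.997, 0.0, 0.0]
ft_force: [-0.1, -0.0, 0.1]
finger_gap: 0.998
grip_force: 0.0
```

Run:
```python
from h import *
need((417.6,323.9),61.2,80.7)
```

```text
need [ 0.2  0.5 74. ] yaw 80.63 -0.0012
```

Request:
jog_arm(
  targets=[0,0.0005,0.02,0,0,0,1,0,0,0.02,0,0,0,1,0,0,0.02,0,0,0,1,0,0,0.014,0,0,0,1,0,0,0,0,0,0,1,0,0,0,0,0,0,1,0,0,0,0,0,0,0,0,0,0,0,0,0,0],
  newtons=20,
)

```text
clock: 30.95
tool_pos: [418.1, 324.5, 62.2]
tcp_rot: [0.081, 0.997, 0.001, 0.001]
ft_force: [-0.2, -0.6, 0.2]
finger_gap: 0.875
grip_force: 0.0
```

Request:
jog_arm(
  targets=[0,0,0,0,0,0,0,0,0,0,0,0,0,0,0,0,0,0,0,0,0,0,0,0,0,0,0,0,0,0,0,0,0,0,0,0,0,0,0,0,0,0,0,0,0,0,0,0,0,0,0,0,0,0,0,0],
)

```text
clock: 31.62
tool_pos: [417.6, 324.5, 61.3]
tcp_rot: [0.081, 0.997, 0.0, 0.0]
ft_force: [-0.7, 1.1, 1.8]
finger_gap: 0.503
grip_force: 20.0
```

Run:
```python
from h import *
need((546.5,-46.3),106,80.7); print(env.get_state()["finger_gap"],env.get_state()["tool_pos"])
```

```text
need [-187.2 -345.   -44.8] yaw 80.69 -0.0002
0.5034490384759549 [417.61417216 324.46824179  61.26928698]
```

Request:
jog_arm(
  targets=[0,0,-0.022,0,0,0,0,0,0,-0.023,0,0,0,0,-0.0156,-0.0287,0,0,0,0,0,-0.0156,-0.0287,0,0,0,0,0,-0.0156,-0.0287,0,0,0,0,0,-0.0156,-0.0287,0,0,0,0,0,-0.0156,-0.0287,0,0,0,0,0,-0.0156,-0.0287,0,0,0,0,0],
)

```text
clock: 32.28
tool_pos: [482.0, 137.6, 105.9]
tcp_rot: [0.081, 0.997, -0.0, -0.0]
ft_force: [0.1, 0.1, -1.6]
finger_gap: 0.505
grip_force: 20.0
```

Request:
jog_arm(
  targets=[-0.0156,-0.0287,0,0,0,0,0,-0.0156,-0.0287,0,0,0,0,0,-0.0156,-0.0287,0,0,0,0,0,-0.0156,-0.0287,0,0,0,0,0,-0.0156,-0.0287,0,0,0,0,0,-0.0156,-0.0287,0,0,0,0,0,0,0,0,0,0,0,0,0,0,0,0,0,0,0],
)

```text
clock: 32.95
tool_pos: [546.4, -47.1, 105.5]
tcp_rot: [0.083, 0.997, 0.0, -0.001]
ft_force: [0.4, 0.1, -1.5]
finger_gap: 0.504
grip_force: 20.0
```

Request:
jog_arm(
  targets=[0,0,0.012,0,0,0,0,0,0,0.01,0,0,0,0,0,0,0.008,0,0,0,0,0,0,0.006,0,0,0,0,0,0,0.002,0,0,0,0,0,0,0,0,0,0,0,0,0,0,0,0,0,0,0,0,0,0,0,0,0],
)

```text
clock: 33.62
tool_pos: [546.7, -45.8, 68.5]
tcp_rot: [0.081, 0.997, -0.0, 0.0]
ft_force: [-0.5, -0.4, -1.8]
finger_gap: 0.505
grip_force: 20.0
```

Run:
```python
from h import *
need((546.5,-46.3),61.3,80.7); print(env.get_state()["ft_force"],env.get_state()["finger_gap"])
```

```text
need [ 0.2 -0.5  7.2] yaw 80.69 -0.0001
[-0.48826841 -0.39691162 -1.79808601] 0.505489192798603
```

Request:
jog_arm(
  targets=[0,-0.0005,0.003,0,0,0,0,0,0,0.002,0,0,0,0,0,0,0.0012,0,0,0,0,0,0,0.0008,0,0,0,0,0,0,0,0,0,0,0,0,0,0,0,0,0,0,0,0,0,0,0,0,0.55,0,0,0,0,0,0,0.65],
)

```text
clock: 34.28
tool_pos: [546.6, -46.4, 61.2]
tcp_rot: [0.081, 0.997, -0.0, 0.0]
ft_force: [0.7, -0.2, 0.2]
finger_gap: 0.601
grip_force: 0.0
```

Request:
jog_arm(
  targets=[0,0,0,0,0,0,0.8,0,0,0,0,0,0,1,0,0,0,0,0,0,1,0,0,0,0,0,0,1,0,0,0,0,0,0,1,0,0,-0.024,0,0,0,1,0,0,-0.025,0,0,0,1,0,0,-0.025,0,0,0,1],
)

```text
clock: 34.95
tool_pos: [546.2, -46.3, 135.9]
tcp_rot: [0.081, 0.997, 0.0, -0.001]
ft_force: [-0.4, 0.6, -0.1]
finger_gap: 1.004
grip_force: 0.0
```

Request:
jog_arm(
  targets=[0.0112,0.0345,0,0,0,0,1,0.0112,0.0345,0,0,0,0,1,0.0112,0.0345,0,0,0,0,1,0.0112,0.0345,0,0,0,0,1,0.0112,0.0345,0,0,0,0,1,0.0112,0.0345,0,0,0,0,1,0.0112,0.0345,0,0,0,0,1,0.0112,0.0345,0,0,0,0,1],
)

```text
clock: 35.62
tool_pos: [502.1, 242.3, 135.2]
tcp_rot: [0.081, 0.997, 0.0, 0.0]
ft_force: [0.4, -0.3, -0.4]
finger_gap: 0.998
grip_force: 0.0
```

Request:
jog_arm(
  targets=[0.0112,0.0345,0,0,0,0,1,0.0112,0.0345,0,0,0,0,1,0,0,0,0,0,0,1,0,0,0,0,0,0,1,0,0,0,0,0,0,1,0,0,0,0,0,0,1,0,0,0,0,0,0,1,0,0,0,0,0,0,1],
)

```text
clock: 36.28
tool_pos: [492.2, 311.2, 135.2]
tcp_rot: [0.082, 0.997, -0.0, 0.0]
ft_force: [1.0, 0.0, -0.1]
finger_gap: 1.001
grip_force: 0.0
```

Run:
```python
from h import *
need((491.9,312.4),61.3,80.7); print(env.get_state()["tool_pos"])
```

```text
need [ 0.5  1.1 73.9] yaw 80.59 -0.002
[492.18259789 311.24344028 135.2466301 ]
```

Request:
jog_arm(
  targets=[0.0005,0.001,0.02,0,0,0,1,0,0,0.02,0,0,0,1,0,0,0.02,0,0,0,1,0,0,0.014,0,0,0,1,0,0,0,0,0,0,1,0,0,0,0,0,0,0,0,0,0,0,0,0,0,0,0,0,0,0,0,0],
  newtons=25,
)

```text
clock: 36.95
tool_pos: [492.1, 313.4, 62.4]
tcp_rot: [0.081, 0.997, 0.0, 0.001]
ft_force: [-0.4, 0.4, 0.7]
finger_gap: 0.8
grip_force: 0.0
```

Request:
jog_arm(
  targets=[0,0,0,0,0,0,0,0,0,0,0,0,0,0,0,0,0,0,0,0,0,0,0,0,0,0,0,0,0,0,0,0,0,0,0,0,0,0,0,0,0,0,0,0,-0.022,0,0,0,0,0,0,-0.023,0,0,0,0],
)

```text
clock: 37.62
tool_pos: [490.5, 313.0, 105.1]
tcp_rot: [0.081, 0.997, -0.001, -0.002]
ft_force: [0.2, -0.2, -2.1]
finger_gap: 0.457
grip_force: 24.7
```

Request:
jog_arm(
  targets=[-0.0072,-0.0262,0,0,0,0,0,-0.0072,-0.0262,0,0,0,0,0,-0.0072,-0.0262,0,0,0,0,0,-0.0072,-0.0262,0,0,0,0,0,-0.0072,-0.0262,0,0,0,0,0,-0.0072,-0.0262,0,0,0,0,0,-0.0072,-0.0262,0,0,0,0,0,-0.0072,-0.0262,0,0,0,0,0],
)

```text
clock: 38.28
tool_pos: [514.1, 95.9, 105.8]
tcp_rot: [0.081, 0.997, 0.0, -0.0]
ft_force: [-0.0, -0.3, -3.0]
finger_gap: 0.451
grip_force: 24.7
```

Request:
jog_arm(
  targets=[0,0,0,0,0,0.1165,0,0,0,0,0,0,0.1165,0,0,0,0,0,0,0.1165,0,0,0,0,0,0,0.1165,0,0,0,0,0,0,0.1165,0,0,0,0,0,0,0.1165,0,0,0,0,0,0,0.1165,0,0,0,0,0,0,0.1165,0],
)

```text
clock: 38.95
tool_pos: [514.1, 97.3, 105.7]
tcp_rot: [0.523, 0.852, -0.0, -0.0]
ft_force: [0.2, 0.3, -2.1]
finger_gap: 0.455
grip_force: 24.7
```

Request:
jog_arm(
  targets=[0,0,0,0,0,0.1165,0,0,0,0,0,0,0.1165,0,0,0,0,0,0,0,0,0,0,0,0,0,0,0,0,0,0,0,0,0,0,0,0,0,0,0,0,0,0,0,0,0,0,0,0,0,0,0,0,0,0,0],
)

```text
clock: 39.62
tool_pos: [514.3, 97.2, 106.1]
tcp_rot: [0.616, 0.788, -0.0, -0.0]
ft_force: [-0.1, -0.4, -2.2]
finger_gap: 0.455
grip_force: 24.7
```

Run:
```python
from h import *
need((533.8,18.4),61.3,14); print(env.get_state()["tool_pos"],env.get_state()["finger_gap"])
```

```text
need [-81.1  -0.1  44.8] yaw 13.99 -0.0002
[514.30578676  97.16490277 106.12146912] 0.4545238045799705
```

Request:
jog_arm(
  targets=[-0.025,0,0,0,0,0,0,-0.025,0,0,0,0,0,0,-0.02,0,0,0,0,0,0,-0.011,0,0,0,0,0,0,0,0,0,0,0,0,0,0,0,0.012,0,0,0,0,0,0,0.01,0,0,0,0,0,0,0.008,0,0,0,0],
)

```text
clock: 40.28
tool_pos: [533.3, 19.5, 75.2]
tcp_rot: [0.616, 0.788, -0.0, -0.001]
ft_force: [1.1, 0.4, -4.0]
finger_gap: 0.457
grip_force: 24.7
```

Request:
jog_arm(
  targets=[0,0,0.005,0,0,0,0,0,0,0.003,0,0,0,0,0,0,0,0,0,0,0,0,0,0,0,0,0,0,0,0,0,0,0,0,0,0,0,0,0,0,0,0,0,0,0,0,0,0,0,0,0,0,0,0,0,0],
)

```text
clock: 40.95
tool_pos: [534.0, 18.5, 68.4]
tcp_rot: [0.616, 0.788, 0.0, 0.0]
ft_force: [-0.1, -0.1, -2.5]
finger_gap: 0.455
grip_force: 24.7
```

Run:
```python
from h import *
need((533.8,18.4),61.3,14); print(env.get_state()["ft_force"])
```

```text
need [-0.1 -0.2  7.1] yaw 13.93 -0.0012
[-0.06993615 -0.14097802 -2.53717748]
```

Request:
jog_arm(
  targets=[0,0,0.003,0,0,0,0,0,0,0.002,0,0,0,0,0,0,0.0012,0,0,0,0,0,0,0.0008,0,0,0,0,0,0,0,0,0,0,0,0,0,0,0,0,0,0,0,0,0,0,0,0,0.5,0,0,0,0,0,0,0.6],
)

```text
clock: 41.62
tool_pos: [534.1, 18.5, 61.2]
tcp_rot: [0.616, 0.788, 0.0, 0.0]
ft_force: [1.1, -0.2, 0.3]
finger_gap: 0.552
grip_force: 0.0
```

Request:
jog_arm(
  targets=[0,0,0,0,0,0,0.8,0,0,0,0,0,0,1,0,0,0,0,0,0,1,0,0,0,0,0,0,1,0,0,0,0,0,0,1,0,0,-0.024,0,0,0,1,0,0,-0.025,0,0,0,1,0,0,-0.025,0,0,0,1],
)

```text
clock: 42.28
tool_pos: [533.6, 18.6, 135.9]
tcp_rot: [0.616, 0.788, -0.0, -0.0]
ft_force: [-0.2, 0.2, -0.2]
finger_gap: 0.996
grip_force: 0.0
```

Request:
jog_arm(
  targets=[0,0,0,0,0,-0.1165,1,0,0,0,0,0,-0.1165,1,0,0,0,0,0,-0.1165,1,0,0,0,0,0,-0.1165,1,0,0,0,0,0,-0.1165,1,0,0,0,0,0,-0.1165,1,0,0,0,0,0,-0.1165,1,0,0,0,0,0,-0.1165,1],
)

```text
clock: 42.95
tool_pos: [533.8, 18.5, 135.1]
tcp_rot: [0.194, 0.981, 0.0, -0.0]
ft_force: [-1.0, -0.5, 0.8]
finger_gap: 0.995
grip_force: 0.0
```

Request:
jog_arm(
  targets=[0,0,0,0,0,-0.1165,1,0,0,0,0,0,-0.1165,1,0.0016,0.0354,0,0,0,0,1,0.0016,0.0354,0,0,0,0,1,0.0016,0.0354,0,0,0,0,1,0.0016,0.0354,0,0,0,0,1,0.0016,0.0354,0,0,0,0,1,0.0016,0.0354,0,0,0,0,1],
)

```text
clock: 43.62
tool_pos: [558.6, 231.5, 135.2]
tcp_rot: [0.081, 0.997, -0.0, -0.0]
ft_force: [1.3, -0.3, -0.0]
finger_gap: 1.005
grip_force: 0.0
```

Request:
jog_arm(
  targets=[0.0016,0.0354,0,0,0,0,1,0.0016,0.0354,0,0,0,0,1,0,0,0,0,0,0,1,0,0,0,0,0,0,1,0,0,0,0,0,0,1,0,0,0,0,0,0,1,0,0,0,0,0,0,1,0,0,0,0,0,0,1],
)

```text
clock: 44.28
tool_pos: [567.3, 299.0, 135.4]
tcp_rot: [0.082, 0.997, -0.0, 0.0]
ft_force: [0.5, 0.4, 0.0]
finger_gap: 0.998
grip_force: 0.0
```

Run:
```python
from h import *
need((566.5,300.1),61.3,80.7); print(env.get_state()["tool_pos"])
```

```text
need [ 1.   0.9 74.1] yaw 80.6 -0.0017
[567.28346753 299.0458733  135.35385314]
```

Request:
jog_arm(
  targets=[0.001,0.001,0.02,0,0,0,1,0,0,0.02,0,0,0,1,0,0,0.02,0,0,0,1,0,0,0.014,0,0,0,1,0,0,0,0,0,0,1,0,0,0,0,0,0,0,0,0,0,0,0,0,0,0,0,0,0,0,0,0],
  newtons=30,
)

```text
clock: 44.95
tool_pos: [566.9, 301.2, 62.5]
tcp_rot: [0.081, 0.997, 0.0, 0.001]
ft_force: [-0.5, -0.0, 0.5]
finger_gap: 0.796
grip_force: 0.0
```

Request:
jog_arm(
  targets=[0,0,0,0,0,0,0,0,0,0,0,0,0,0,0,0,0,0,0,0,0,0,0,0,0,0,0,0,0,0,0,0,0,0,0,0,0,0,0,0,0,0,0,0,-0.022,0,0,0,0,0,0,-0.023,0,0,0,0],
)

```text
clock: 45.62
tool_pos: [565.0, 301.1, 104.4]
tcp_rot: [0.081, 0.997, -0.001, -0.003]
ft_force: [1.2, -1.2, -5.3]
finger_gap: 0.542
grip_force: 29.7
```

Request:
jog_arm(
  targets=[0.0044,-0.0251,0,0,0,0,0,0.0044,-0.0251,0,0,0,0,0,0.0044,-0.0251,0,0,0,0,0,0.0044,-0.0251,0,0,0,0,0,0.0044,-0.0251,0,0,0,0,0,0.0044,-0.0251,0,0,0,0,0,0.0044,-0.0251,0,0,0,0,0,0,0,0,0,0,0.1165,0],
)

```text
clock: 46.28
tool_pos: [505.6, 130.0, 105.4]
tcp_rot: [0.139, 0.99, -0.001, -0.002]
ft_force: [1.7, 0.1, -5.0]
finger_gap: 0.543
grip_force: 29.7
```

Request:
jog_arm(
  targets=[0,0,0,0,0,0.1165,0,0,0,0,0,0,0.1165,0,0,0,0,0,0,0.1165,0,0,0,0,0,0,0.1165,0,0,0,0,0,0,0.1165,0,0,0,0,0,0,0.1165,0,0,0,0,0,0,0.1165,0,0,0,0,0,0,0.1165,0],
)

```text
clock: 46.95
tool_pos: [506.9, 133.1, 105.4]
tcp_rot: [0.572, 0.821, -0.0, -0.001]
ft_force: [-0.1, -0.4, -4.3]
finger_gap: 0.546
grip_force: 29.7
```

Request:
jog_arm(
  targets=[0,0,0,0,0,0.1165,0,0,0,0,0,0,0,0,0,0,0,0,0,0,0,0,0,0,0,0,0,0,0,0,0,0,0,0,0,0,0,0,0,0,0,0,0,0,0,0,0,0,0,0,0,0,0,0,0,0],
)

```text
clock: 47.62
tool_pos: [507.4, 132.8, 106.1]
tcp_rot: [0.616, 0.788, 0.0, -0.0]
ft_force: [-0.1, 0.3, -4.1]
finger_gap: 0.546
grip_force: 29.7
```

Run:
```python
from h import *
need((517.3,93.1),61.3,13.94); print(env.get_state()["tool_pos"],env.get_state()["finger_gap"])
```

```text
need [-41.    0.   44.8] yaw 13.97 0.0005
[507.38516646 132.8489437  106.14880585] 0.5463807795234541
```

Request:
jog_arm(
  targets=[-0.018,0,0,0,0,0,0,-0.015,0,0,0,0,0,0,-0.008,0,0,0,0,0,0,0,0,0,0,0,0,0,0,0,0.012,0,0,0,0,0,0,0.01,0,0,0,0,0,0,0.008,0,0,0,0,0,0,0.005,0,0,0,0],
)

```text
clock: 48.28
tool_pos: [516.8, 93.5, 70.3]
tcp_rot: [0.616, 0.788, -0.0, -0.001]
ft_force: [-0.9, 0.1, -4.4]
finger_gap: 0.544
grip_force: 29.7
```

Request:
jog_arm(
  targets=[0,0,0.003,0,0,0,0,0,0,0,0,0,0,0,0,0,0,0,0,0,0,0,0,0,0,0,0,0,0,0,0,0,0,0,0,0,0,0,0,0,0,0,0,0,0,0,0,0,0,0,0,0,0,0,0,0],
)

```text
clock: 48.95
tool_pos: [517.3, 93.0, 68.3]
tcp_rot: [0.616, 0.788, 0.0, 0.0]
ft_force: [0.0, -0.2, -4.0]
finger_gap: 0.541
grip_force: 29.7
```

Run:
```python
from h import *
need((517.3,93.1),61.3,13.94); print(env.get_state()["ft_force"])
```

```text
need [ 0.1 -0.   7. ] yaw 13.93 -0.0001
[ 0.02761122 -0.17145804 -4.01549107]
```

Request:
jog_arm(
  targets=[0,0,0.003,0,0,0,0,0,0,0.002,0,0,0,0,0,0,0.0012,0,0,0,0,0,0,0.0008,0,0,0,0,0,0,0,0,0,0,0,0,0,0,0,0,0,0,0,0,0,0,0,0,0.6,0,0,0,0,0,0,0.7],
)

```text
clock: 49.62
tool_pos: [517.6, 93.0, 61.3]
tcp_rot: [0.616, 0.788, 0.0, 0.0]
ft_force: [0.1, 0.7, -0.5]
finger_gap: 0.649
grip_force: 0.0
```

Request:
jog_arm(
  targets=[0,0,0,0,0,0,0.8,0,0,0,0,0,0,1,0,0,0,0,0,0,1,0,0,0,0,0,0,1,0,0,0,0,0,0,1,0,0,-0.024,0,0,0,1,0,0,-0.035,0,0,0,1,0,0,-0.035,0,0,0,1],
)

```text
clock: 50.28
tool_pos: [516.7, 93.0, 155.8]
tcp_rot: [0.616, 0.788, -0.001, -0.001]
ft_force: [0.4, -0.1, 1.0]
finger_gap: 1.003
grip_force: 0.0
```

Request:
jog_arm(
  targets=[0,0,-0.03,0,0,0,1,0.035,-0.01,-0.02,0,0,0,1,0.035,-0.01,0,0,0,0,1,0.035,-0.01,0,0,0,0,1,0.035,-0.01,0,0,0,0,1,0.035,-0.01,0,0,0,0,1,0.035,-0.01,0,0,0,0,1,0.035,-0.01,0,0,0,0,1],
)

```text
clock: 50.95
tool_pos: [389.1, 315.3, 205.3]
tcp_rot: [0.616, 0.788, 0.0, 0.0]
ft_force: [0.8, -0.3, -0.2]
finger_gap: 1.001
grip_force: 0.0
```

Request:
jog_arm(
  targets=[0,0,0,0,0,0,1,0,0,0,0,0,0,1,0,0,0,0,0,0,1,0,0,0,0,0,0,1,0,0,0,0,0,0,1,0,0,0,0,0,0,1,0,0,0,0,0,0,1,0,0,0,0,0,0,1],
)

```text
clock: 51.62
tool_pos: [390.6, 313.6, 205.1]
tcp_rot: [0.616, 0.787, -0.0, 0.0]
ft_force: [-0.4, -1.3, -0.2]
finger_gap: 0.998
grip_force: 0.0
```

Run:
```python
from h import *
a=cv2.imread("pics/top0.png"); c=env.read_camera("top"); b=cv2.cvtColor(c["pixels"],cv2.COLOR_RGB2BGR)
sl=np.s_[180:305,230:500]
cv2.imwrite("pics/cmp.png",np.vstack([cv2.resize(k[sl],None,fx=2.2,fy=2.2,interpolation=cv2.INTER_CUBIC) for k in (a,b)]))
```

```text
(no output)
```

View pics/cmp.png

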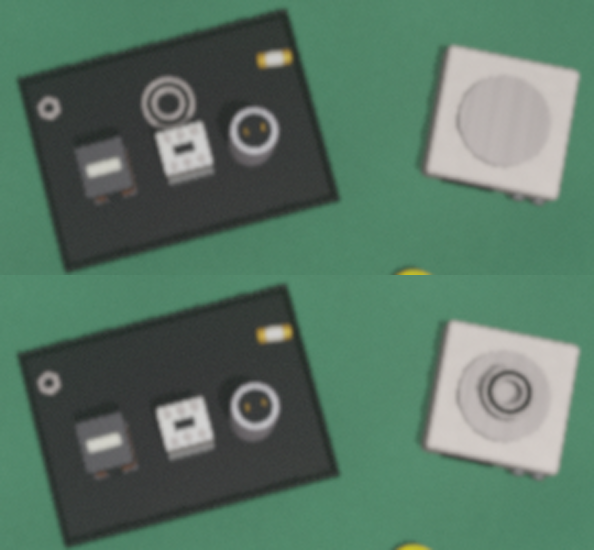

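The before/after crops match: the transformer, contactor, capacitor, nut and fuse are in the same pixels, offset only by the 275 px stacking. The bearing is centred on the platform.

```bash
python3 -c "
from bench import env
print(env.job_done())"
```

```text
the job is handed in; nothing more can be done
None
```

The job is handed in, with no verdict returned: the bearing lies centred on the checker's platform, the three tall parts are back upright on their starting spots, and the nut and fuse have not moved (checked in the top camera view).

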